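# Point out two tools for the end-of-job tool count

## Task

Close the tool count by pointing: bring the fingertips just above the middle of the red mallet's head, a few centimetres clear of it, and stay there for a good two seconds, then do the same over the middle of the red screwdriver's handle, then press the green button on the grey count terminal right down and let it come up again. Touch, move or lift no tool and leave the terminal's red button alone. Do not point at the steel hammer's head or the blue screwdriver's handle, and keep well up while crossing from one place to the next.

Things in the scene. Friction and masses are not known exactly. Their poses are not given: they have to be found in the camera images.
- mallet: red soft-faced mallet lying on the bench, 260 mm long: all-red cylindrical head 48 mm in diameter, 100 mm long along the body's y axis, with two thin black bands; red handle 25 mm thick running 235 mm along the body's +x. Origin on the bench under the middle of the head. The four hand tools lie side by side about 160 mm apart in any order. Loose.
- mallet_head (a point): first thing to point at: top of the mallet's head at its middle, 48 mm above the bench (axes as mallet, z up). Pointing counts with the tool point (TCP) within 25 mm of it horizontally and 18 to 100 mm above it; about 50 mm is good
- sd_red: red-handled screwdriver lying on the bench: red handle 110 x 32 x 32 mm along the body's x axis with a black band, steel shank reaching 171 mm to the body's +x. Origin on the bench under the middle of the handle. Loose.
- sd_red_handle (a point): second thing to point at: top of the red screwdriver's handle at its middle, 32 mm above the bench (z up). Pointing counts with the TCP within 25 mm of it horizontally and 18 to 100 mm above it; about 50 mm is good
- btn_ok (a joint): travel of the green button in m: 0 up, 0.006 fully down (spring, about 5 N when fully down); it returns by itself. Counts as pressed beyond 0.0045
- btn_ok_top (a point): middle of the top of the green button, a round cap 40 mm in diameter, pressed straight down; the black housing round it stands lower than the cap. It stands on the grey terminal at the end nearer the robot, 50 mm from the terminal's middle
- terminal: grey count terminal fixed to the bench, at the left or the right of the tools: 170 mm (body x) by 100 mm (y) by 60 mm high with a dark display strip across the middle; green button 50 mm to -x of its middle, red button 50 mm to +x. Origin on the bench under its middle
- btn_bad (a joint): travel of the red button in m, 0 up, 0.006 fully down; to be left alone
- hammer: bystander: ball-peen hammer, steel head 32 mm in diameter and 76 mm long along body y (88 mm with the ball), wooden handle with black grip running 235 mm along +x. Origin on the bench under the middle of the head. Loose
- hammer_head (a point): top of the steel hammer's head at its middle, 32 mm above the bench; not to be pointed at
- sd_blue: bystander: screwdriver of the same shape as the red one but with a blue handle; origin on the bench under the middle of the handle. Loose
- sd_blue_handle (a point): top of the blue screwdriver's handle at its middle, 32 mm above the bench; not to be pointed at
- wrench: bystander: flat steel wrench, 200 mm long, under 20 mm high, lying near the robot on its right; loose
- pliers: bystander: blue-handled pliers, 190 mm long and 18 mm high, lying near the robot on its left; loose
- organiser: bystander: clear compartment box of small parts, 170 x 100 x 35 mm, fixed on the bench on the other side of the tools from the terminal; origin under its middle
Mind the look-alikes: they are no part of the job. There is more than one size of the terminal; the job needs the smaller. Of the things that look like the sd_red, the larger one is meant.

How it is judged:
By the outcome, as a careful person would: the job done as asked, in the order asked, and still so for the second after the job is handed in, with the robot touching nothing.
It also fails if it takes over 58 s, if anything falls off the work surface, if the arm or the gripper's body presses on something with over 40 N, if the wrist force passes 120 N, or if a joint passes its speed limit or range.

## Robot

A 7-joint arm with a two-finger parallel gripper is mounted at the origin on the work surface. World frame = base frame: x ahead of the robot, y to its left, z up, the work surface at z = 0. Lengths are in m, angles in rad, forces in N, time in s.
With the tool pointing down it reaches from about 0.4 to 0.85 m from the base axis. Payload 10.4 kg.
Tool frame: the origin (TCP) lies between the finger pads, 19 mm behind the fingertips; this is the grasp point; z points along the fingers, x is the direction in which the jaws open and shut, and the axes are right-handed (so a half turn about z gives the same grasp; the last joint's range is limited). The gripper opens to 85 mm and grips with 20 to 120 N. Pads are 22 mm wide; open, the fingers measure 114 mm over their backs; the gripper's body (76 mm by 85 mm) begins 54 mm behind the grasp point. The pads swing forward as they close: fully open they stand 13 mm farther back than shut.
Start: joints at [-0.023, 0.332, -0.065, 1.46, 0.022, 1.35, -0.088], TCP at [0.625, 0, 0.25] pointing down, gripper open.
Joint ranges: [-2.6, 2.6], [-0.5, 2.12], [-1.47, 1.34], [0.16, 2.42], [-1.27, 4.41], [0.06, 2.06], [-2.6, 2.6]. Speed limits (rad/s): [2.22, 2.22, 2.79, 2.79, 3.14, 3.14, 3.14].

## Interface

Orientations are given as a unit quaternion [x, y, z, w].
In Python, from workcell import monitor, eyes, ticket, models gives the robot as it stands.
- The arm moves only by the tool servo_tool, never from a script. Its argument "motion" is a list of rows, each a list of 7 numbers: the opening, from 0 (shut) to 1 (fully open), then the shift along the tool's x, y, z in m, then the turn, a rotation vector about the tool's x, y, z in degrees. In form: [[fingers, tx, ty, tz, rx, ry, rz], ...]. A call has 1 to 20 rows; each row is the pose to reach, as a shift and turn from the pose commanded when the call began, along the tool's axes at that moment; what a row does not reach only later rows make up. A row lasts 1/8 s, in which the tool goes at most 62.5 mm and 10.7 degrees, less where a joint would pass 70% of its speed; a pose out of reach is approached as far as the arm can. A call with a gripper value outside its range is refused whole. The fingers move at their own pace and stop on an object; "grip_force" is the grip in N (left out, the last holds). Time passes only in rows, so rows that repeat a pose let the fingers close. It gives the time, the measured TCP pose, the force and the opening at its end, in the units of the state.
- monitor.get_obs(): the state, without advancing time (a new reading comes with each control period).
- eyes.camera(name): name is "scene" or "side" or "wrist"; returns (picture, depth): 480x640x3 uint8, blue, green, red; 480x640 float32, m along the optical axis (not along the pixel's ray), 0 where there is no reading.
- eyes.camera_info(name): a dict with "intrinsics" (3x3 intrinsics, pixels), "k1" (the pictures are not rectified: a ray, as slopes to the right and down, at radius r is drawn at 1 + k1 r^2 times it, then the intrinsics apply), "extrinsics" (4x4, takes a point from world to camera coordinates); the wrist camera has in their place "tool_from_camera" (4x4, takes a point from camera to tool coordinates, whose origin is the TCP and whose axes are the tool frame's). Camera axes: x right, y down, z forward; pixel columns grow to the right and rows downward; lengths in m; the calibration is good to about 2 mm. A picture is of the moment at which its call begins: read the wrist's pose just before it. camera_info takes no time and is no camera call.
- ticket.hand_in(): hands the job in, once; it reports no verdict.
Trained networks look in the newest picture that a camera, given by its name, has taken for a name from the list of things; names that differ only in an ending like _2 or _b are one class to them, and where a whole thing is asked for, a point or a joint stands for the part that bears it (a point fixed in the world has none). Each returns a list of dicts, best first, with "confidence" (0 to 1); they miss things now and then, are a little off and sometimes report something else, mostly with a low value. They report only what shows in the picture. A call takes as long as a camera call. They do not tell look-alikes from the thing itself.
- models.boxes_of(camera, thing): "point" ([x, y, z] in m, in the coordinates of the camera as it stood for that picture, good to about 4 mm: the middle of the surface that is visible of it).
The state is a dict: "clock": time; "joint_pos": joint angles; "joint_velocities": joint speeds; "tau": joint torques, N m; "position": TCP position; "ee_rot": TCP orientation; "ft_force": force on the tool from outside, world axes, zero at the start; "torque": the same for the moment, N m; "grip_width": opening from 0.0 (shut) to 1.0 (fully open).
Only numpy, scipy, OpenCV 4.12 (cv2) and the standard library are available. Lean on these libraries where they do the work, as an engineer would, in place of code of your own. Each camera call takes 0.05 s, during which the arm holds its last target. There are 200 camera calls.

## Working session

There is one attempt and no reset: what is moved stays moved. The work goes in short steps, Python scripts to look and compute and a tool call to move; the robot and the scene stay as the last step left them, time stands still between calls to the robot, and variables do not carry over. Pictures are saved under pics/ and viewed, about 8 in all and at most 12, crops included, and the job is handed in when it is done.

Besides the shell and the picture viewer there is one more tool, called after "Call:" as name(argument=value, ...), one argument or row to a line, values as JSON. servo_tool: Moves the arm, as the interface text tells. Its arguments: {"type":"object","properties":{"motion":{"type":"array"},"grip_force":{"type":"number"}},"required":["motion"]}

```bash
mkdir -p pics; cat > h.py <<'E'
import numpy as np, cv2
from workcell import monitor, eyes, ticket, models
def undist(ci,u,v):
    K=np.array(ci["intrinsics"]);x=(u-K[0,2])/K[0,0];y=(v-K[1,2])/K[1,1]
    a,b=x,y
    for _ in range(20):
        f=1+ci["k1"]*(a*a+b*b);a,b=x/f,y/f
    return a,b
def w(cam,p):
    return np.linalg.inv(np.array(eyes.camera_info(cam)["extrinsics"]))@np.append(p,1)
def px(cam,u,v,d):
    a,b=undist(eyes.camera_info(cam),u,v);return w(cam,[a*d,b*d,d])[:3]
E
python3 - <<'E'
from h import *
o=monitor.get_obs();print(o["clock"],o["position"],o["ee_rot"])
for c in ["scene","side"]:
    im,d=eyes.camera(c);cv2.imwrite(f"pics/{c}0.png",im);np.save(f"{c}d.npy",d)
    for t in ["mallet","sd_red","terminal","btn_ok","hammer","sd_blue"] if c=="scene" else ["mallet","sd_red","terminal"]:
        for b in models.boxes_of(c,t): print(c,t,round(b["confidence"],2),w(c,b["point"])[:3].round(3))
E
```

```text
0.0 [ 6.24650950e-01 -1.10725511e-05  2.49225008e-01] [ 9.99999751e-01 -1.24647834e-05 -7.04936921e-04  2.71608573e-05]
scene mallet 0.89 [ 0.665 -0.223  0.023]
scene sd_red 0.82 [0.498 0.079 0.028]
scene sd_red 0.58 [0.385 0.248 0.026]
scene sd_red 0.49 [0.574 0.256 0.028]
scene terminal 0.85 [ 0.498 -0.592  0.08 ]
scene terminal 0.65 [ 0.581 -0.394  0.062]
scene hammer 0.59 [ 0.66  -0.066  0.022]
scene sd_blue 0.81 [0.572 0.253 0.026]
scene sd_blue 0.41 [ 0.664 -0.222  0.024]
side mallet 0.84 [ 0.537 -0.246  0.024]
side sd_red 0.71 [0.481 0.067 0.018]
side sd_red 0.43 [0.371 0.232 0.021]
side sd_red 0.27 [ 0.614 -0.424  0.085]
side terminal 0.89 [ 0.393 -0.665  0.081]
side terminal 0.56 [ 0.544 -0.438  0.061]
```

View pics/scene0.png

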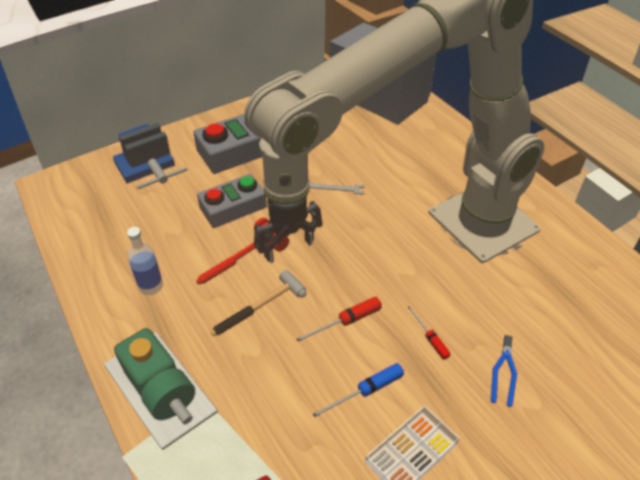

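View pics/side0.png

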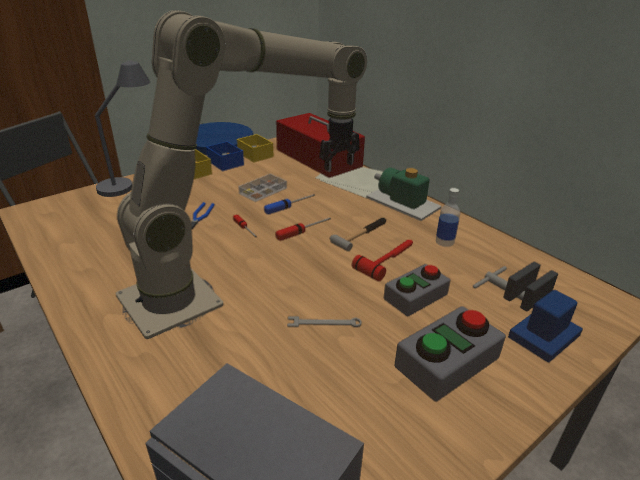

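The scene view shows the large red screwdriver's handle at (360,311), with the small look-alike at (437,343). The smaller terminal is at (230,198) and the mallet head is hidden by the gripper. The side view shows the mallet head at (369,267), the small terminal's green button at (407,283) and the red handle at (291,231).

```bash
python3 - <<'E'
from h import *
def seg(c,box,col,zmin,zmax):
    im=cv2.imread(f"pics/{c}0.png").astype(int);d=np.load(f"{c}d.npy");x0,y0,x1,y1=box;P=[]
    for v in range(y0,y1):
        for u in range(x0,x1):
            b,g,r=im[v,u]
            if d[v,u]>0 and ((r>2*g and r>2*b and r>70) if col=='r' else (g>1.6*r and g>1.4*b and g>60)):
                P.append(px(c,u,v,d[v,u]))
    P=np.array(P);P=P[(P[:,2]>zmin)&(P[:,2]<zmax)]
    print(c,box,len(P),"mean",P.mean(0).round(3),"min",np.percentile(P,2,axis=0).round(3),"max",np.percentile(P,98,axis=0).round(3)); return P
def ax(P):
    m=P[:,:2].mean(0);_,_,V=np.linalg.svd(P[:,:2]-m);q=(P[:,:2]-m)@V.T
    print("  axis",V[0].round(3),"rectmid",(m+((q.max(0)+q.min(0))/2)@V).round(3),"ext",np.ptp(q,axis=0).round(3))
ax(seg("side",(345,250,390,285),'r',0.008,0.07))
ax(seg("side",(375,235,415,262),'r',0.005,0.07))
ax(seg("side",(272,220,308,242),'r',0.005,0.05))
ax(seg("scene",(335,292,385,328),'r',0.005,0.05))
ax(seg("scene",(190,235,255,290),'r',0.005,0.05))
ax(seg("side",(392,272,420,296),'g',0.03,0.12))
ax(seg("scene",(236,170,262,194),'g',0.03,0.12))
ax(seg("side",(420,262,442,282),'r',0.03,0.12))
ax(seg("scene",(203,185,225,206),'r',0.03,0.12))
E
```

```text
side (345, 250, 390, 285) 476 mean [ 0.542 -0.26   0.035] min [ 0.51  -0.304  0.015] max [ 0.635 -0.208  0.049]
  axis [-0.966 -0.259] rectmid [ 0.579 -0.243] ext [0.147 0.103]
side (375, 235, 415, 262) 224 mean [ 0.679 -0.234  0.022] min [ 0.585 -0.249  0.012] max [ 0.762 -0.215  0.03 ]
  axis [-0.99 -0.14] rectmid [ 0.672 -0.233] ext [0.202 0.024]
side (272, 220, 308, 242) 232 mean [0.467 0.067 0.025] min [0.423 0.056 0.01 ] max [0.526 0.087 0.034]
  axis [-0.998  0.059] rectmid [0.475 0.07 ] ext [0.108 0.038]
scene (335, 292, 385, 328) 506 mean [0.483 0.081 0.029] min [0.435 0.065 0.014] max [0.535 0.093 0.036]
  axis [ 0.998 -0.058] rectmid [0.484 0.077] ext [0.106 0.034]Traceback (most recent call last):
  File "<stdin>", line 18, in <module>
  File "<stdin>", line 8, in seg
  File "h.py", line 12, in px
    a,b=undist(eyes.camera_info(cam),u,v);return w(cam,[a*d,b*d,d])[:3]
                                                 ~^^^^^^^^^^^^^^^^^
  File "h.py", line 10, in w
    return np.linalg.inv(np.array(eyes.camera_info(cam)["extrinsics"]))@np.append(p,1)
                                  ~~~~~~~~~~~~~~~~^^^^^
ValueError: time passes only in moves, steps and waits
```

```bash
cat >> h.py <<'E'
_C={}
def info(c):
    if c not in _C:_C[c]=eyes.camera_info(c)
    return _C[c]
def w(cam,p): return np.linalg.inv(np.array(info(cam)["extrinsics"]))@np.append(p,1)
def px(cam,u,v,d):
    a,b=undist(info(cam),u,v);return w(cam,[a*d,b*d,d])[:3]
E
python3 - <<'E'
from h import *
def seg(c,box,col,zmin,zmax):
    im=cv2.imread(f"pics/{c}0.png").astype(int);d=np.load(f"{c}d.npy");x0,y0,x1,y1=box;P=[]
    for v in range(y0,y1):
        for u in range(x0,x1):
            b,g,r=im[v,u]
            if d[v,u]>0 and ((r>2*g and r>2*b and r>70) if col=='r' else (g>1.6*r and g>1.4*b and g>60)):
                P.append(px(c,u,v,d[v,u]))
    P=np.array(P);P=P[(P[:,2]>zmin)&(P[:,2]<zmax)]
    print(c,box,len(P),"mean",P.mean(0).round(3),"min",np.percentile(P,2,axis=0).round(3),"max",np.percentile(P,98,axis=0).round(3)); 
    t=P[P[:,2]>np.percentile(P[:,2],98)-.006];print("  top",t.mean(0).round(4),((t.max(0)+t.min(0))/2).round(4),np.ptp(t,axis=0).round(3))
    return P
seg("scene",(190,235,255,290),'r',0.005,0.05)
seg("side",(392,272,420,296),'g',0.03,0.12)
seg("scene",(236,170,262,194),'g',0.03,0.12)
seg("side",(420,262,442,282),'r',0.03,0.12)
seg("scene",(203,185,225,206),'r',0.03,0.12)
print(monitor.get_obs()["clock"])
E
```

```text
scene (190, 235, 255, 290) 447 mean [ 0.697 -0.223  0.023] min [ 0.607 -0.241  0.013] max [ 0.77  -0.207  0.031]
  top [ 0.6781 -0.2275  0.027 ] [ 0.6835 -0.2273  0.0306] [0.163 0.036 0.012]
side (392, 272, 420, 296) 118 mean [ 0.529 -0.415  0.077] min [ 0.503 -0.435  0.06 ] max [ 0.573 -0.386  0.085]
  top [ 0.5187 -0.4179  0.0817] [ 0.5201 -0.4169  0.0825] [0.04  0.039 0.007]
scene (236, 170, 262, 194) 115 mean [ 0.525 -0.413  0.081] min [ 0.507 -0.433  0.075] max [ 0.542 -0.396  0.085]
  top [ 0.5249 -0.4124  0.0824] [ 0.5239 -0.4129  0.083 ] [0.039 0.042 0.007]
side (420, 262, 442, 282) 99 mean [ 0.619 -0.421  0.08 ] min [ 0.603 -0.44   0.072] max [ 0.64  -0.402  0.085]
  top [ 0.619  -0.4218  0.0814] [ 0.6198 -0.421   0.0822] [0.041 0.037 0.006]
scene (203, 185, 225, 206) 137 mean [ 0.624 -0.416  0.081] min [ 0.605 -0.434  0.073] max [ 0.642 -0.4    0.086]
  top [ 0.6249 -0.4177  0.0824] [ 0.6245 -0.4165  0.084 ] [0.04  0.041 0.008]
0.55
```

Call:
servo_tool(
  motion=[
    [0,-0.01,0.03,0,0,0,0],
    [0,-0.03,0.08,0,0,0,0],
    [0,-0.045,0.13,0,0,0,0],
    [0,-0.06,0.18,0,0,0,0],
    [0,-0.075,0.22,0,0,0,0],
    [0,-0.083,0.245,0,0,0,0],
    [0,-0.085,0.25,0,0,0,0],
    [0,-0.085,0.25,0,0,0,0],
    [0,-0.085,0.25,0,0,0,0],
  ],
)

```text
clock: 1.68
position: [0.5408, -0.2483, 0.25]
ee_rot: [1.0, 0.001, 0.0, -0.0]
ft_force: [-0.3, 0.8, -0.7]
grip_width: -0.001
```

```bash
python3 - <<'E'
from h import *
o=monitor.get_obs();im,d=eyes.camera("wrist");ci=eyes.camera_info("wrist");cv2.imwrite("pics/wr1.png",im)
from scipy.spatial.transform import Rotation as R
T=np.eye(4);T[:3,:3]=R.from_quat(o["ee_rot"]).as_matrix();T[:3,3]=o["position"];T=T@np.array(ci["tool_from_camera"])
np.savez("wr1.npz",T=T,d=d)
r=(im[...,2]>70)&(im[...,2]>2*im[...,1].astype(int))&(im[...,2]>2*im[...,0].astype(int))&(d>0)
v,u=np.nonzero(r);P=[]
for a,b in zip(u,v):
    x,y=undist(ci,a,b);z=d[b,a];P.append((T@[x*z,y*z,z,1])[:3])
P=np.array(P);h=P[(P[:,2]>.036)&(P[:,2]<.06)]
print(len(h),h.mean(0).round(3),h.min(0).round(3),h.max(0).round(3),o["position"],o["clock"])
E
```

```text
4786 [ 0.54  -0.248  0.045] [ 0.513 -0.301  0.036] [ 0.568 -0.199  0.051] [ 0.54077089 -0.24826456  0.249995  ] 1.675
```

View pics/wr1.png

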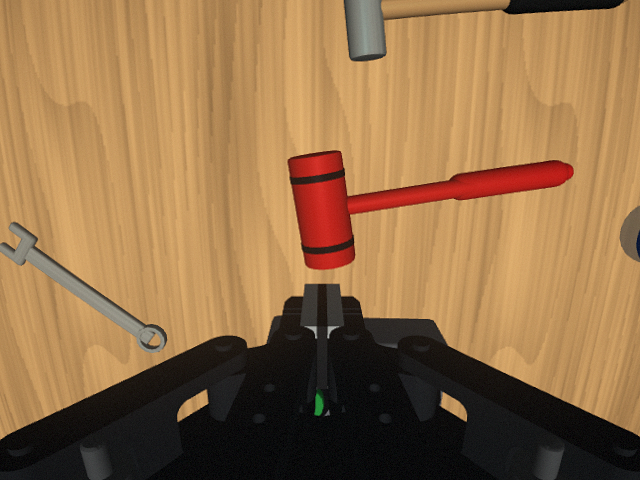

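The wrist picture shows the mallet head at (322,210). Its measured middle is (0.540,-0.249), right under the TCP, so I go down to about 50 mm above it and hold.

Call:
servo_tool(
  motion=[
    [0,0,0,0.02,0,0,0],
    [0,0,0,0.06,0,0,0],
    [0,0,0,0.1,0,0,0],
    [0,0,0,0.13,0,0,0],
    [0,0,0,0.145,0,0,0],
    [0,0,0,0.15,0,0,0],
    [0,0,0,0.15,0,0,0],
    [0,0,0,0.15,0,0,0],
    [0,0,0,0.15,0,0,0],
    [0,0,0,0.15,0,0,0],
    [0,0,0,0.15,0,0,0],
    [0,0,0,0.15,0,0,0],
    [0,0,0,0.15,0,0,0],
    [0,0,0,0.15,0,0,0],
    [0,0,0,0.15,0,0,0],
    [0,0,0,0.15,0,0,0],
    [0,0,0,0.15,0,0,0],
    [0,0,0,0.15,0,0,0],
    [0,0,0,0.15,0,0,0],
    [0,0,0,0.15,0,0,0],
  ],
)

```text
clock: 4.22
position: [0.54, -0.25, 0.1]
ee_rot: [1.0, 0.0, 0.0, -0.0]
ft_force: [0.7, -0.2, -0.5]
grip_width: 0.003
```

Call:
servo_tool(
  motion=[
    [0,0,0,0,0,0,0],
    [0,0,0,0,0,0,0],
    [0,0,0,0,0,0,0],
    [0,0,0,0,0,0,0],
    [0,0,0,0,0,0,0],
    [0,0,0,0,0,0,0],
    [0,0,0,0,0,0,0],
    [0,0,0,0,0,0,0],
    [0,0,0,-0.02,0,0,0],
    [0,0,0,-0.06,0,0,0],
    [0,0,0,-0.1,0,0,0],
    [0,0,0,-0.13,0,0,0],
    [0,0,0,-0.145,0,0,0],
    [0,0,0,-0.15,0,0,0],
    [0,0,0,-0.15,0,0,0],
    [0,0,0,-0.15,0,0,0],
  ],
)

```text
clock: 6.22
position: [0.5396, -0.2498, 0.2487]
ee_rot: [1.0, 0.0, -0.001, -0.0]
ft_force: [-0.3, -0.1, -0.0]
grip_width: 0.004
```

Next is the red screwdriver at (0.480, 0.075), a shift of tx −0.06, ty −0.325.

Call:
servo_tool(
  motion=[
    [0,-0.005,-0.03,0,0,0,0],
    [0,-0.015,-0.08,0,0,0,0],
    [0,-0.025,-0.13,0,0,0,0],
    [0,-0.035,-0.18,0,0,0,0],
    [0,-0.045,-0.23,0,0,0,0],
    [0,-0.05,-0.28,0,0,0,0],
    [0,-0.057,-0.31,0,0,0,0],
    [0,-0.06,-0.325,0,0,0,0],
    [0,-0.06,-0.325,0,0,0,0],
    [0,-0.06,-0.325,0,0,0,0],
    [0,-0.06,-0.325,0,0,0,0],
  ],
)

```text
clock: 7.6
position: [0.4803, 0.0737, 0.2499]
ee_rot: [1.0, -0.001, -0.0, 0.0]
ft_force: [-0.6, -0.1, 0.2]
grip_width: -0.004
```

```bash
python3 - <<'E'
from h import *
o=monitor.get_obs();im,d=eyes.camera("wrist");ci=eyes.camera_info("wrist");cv2.imwrite("pics/wr2.png",im)
from scipy.spatial.transform import Rotation as R
T=np.eye(4);T[:3,:3]=R.from_quat(o["ee_rot"]).as_matrix();T[:3,3]=o["position"];T=T@np.array(ci["tool_from_camera"])
i=im.astype(int)
r=((i[...,2]>70)&(i[...,2]>2*i[...,1])&(i[...,2]>2*i[...,0])&(d>0)).astype(np.uint8)
n,L,st,_=cv2.connectedComponentsWithStats(r)
for k in range(1,n):
    if st[k,4]<150: continue
    v,u=np.nonzero(L==k);P=[]
    for a,b in zip(u,v):
        x,y=undist(ci,a,b);z=d[b,a];P.append((T@[x*z,y*z,z,1])[:3])
    P=np.array(P);print(st[k],P.mean(0).round(3),P.min(0).round(3),P.max(0).round(3))
print(o["position"],o["clock"])
E
```

```text
[190   0  28  21 541] [0.383 0.239 0.023] [0.365 0.231 0.   ] [0.393 0.254 0.026]
[190  31  27  20 454] [0.381 0.216 0.022] [0.369 0.209 0.012] [0.391 0.223 0.026]
[ 262  182   89   40 3055] [0.466 0.079 0.031] [0.426 0.061 0.01 ] [0.505 0.095 0.035]
[363 187  21  37 622] [0.525 0.076 0.03 ] [0.516 0.059 0.01 ] [0.536 0.09  0.034]
[0.48029655 0.07371423 0.24991736] 7.6
```

View pics/wr2.png

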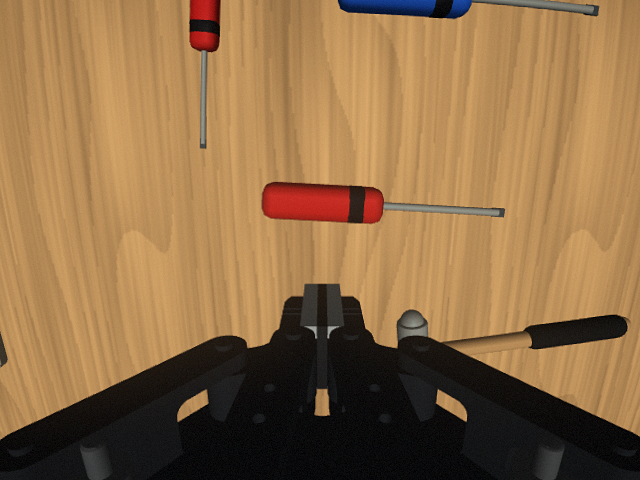

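The picture shows the large red handle at (322,202). Its middle is (0.481, 0.078), and the TCP is within 5 mm of that.

Call:
servo_tool(
  motion=[
    [0,0,0,0.02,0,0,0],
    [0,0,-0.003,0.06,0,0,0],
    [0,0,-0.003,0.1,0,0,0],
    [0,0,-0.003,0.14,0,0,0],
    [0,0,-0.003,0.157,0,0,0],
    [0,0,-0.003,0.162,0,0,0],
    [0,0,-0.003,0.162,0,0,0],
    [0,0,-0.003,0.162,0,0,0],
    [0,0,-0.003,0.162,0,0,0],
    [0,0,-0.003,0.162,0,0,0],
    [0,0,-0.003,0.162,0,0,0],
    [0,0,-0.003,0.162,0,0,0],
    [0,0,-0.003,0.162,0,0,0],
    [0,0,-0.003,0.162,0,0,0],
    [0,0,-0.003,0.162,0,0,0],
    [0,0,-0.003,0.162,0,0,0],
    [0,0,-0.003,0.162,0,0,0],
    [0,0,-0.003,0.162,0,0,0],
    [0,0,-0.003,0.162,0,0,0],
    [0,0,-0.003,0.162,0,0,0],
  ],
)

```text
clock: 10.15
position: [0.4801, 0.078, 0.088]
ee_rot: [1.0, 0.0, 0.0, -0.0]
ft_force: [-0.5, -0.1, 0.3]
grip_width: 0.003
```

Call:
servo_tool(
  motion=[
    [0,0,0,0,0,0,0],
    [0,0,0,0,0,0,0],
    [0,0,0,0,0,0,0],
    [0,0,0,0,0,0,0],
    [0,0,0,0,0,0,0],
    [0,0,0,0,0,0,0],
    [0,0,0,0,0,0,0],
    [0,0,0,0,0,0,0],
    [0,0,0,-0.02,0,0,0],
    [0,0,0,-0.06,0,0,0],
    [0,0,0,-0.1,0,0,0],
    [0,0,0,-0.14,0,0,0],
    [0,0,0,-0.157,0,0,0],
    [0,0,0,-0.162,0,0,0],
    [0,0,0,-0.162,0,0,0],
    [0,0,0,-0.162,0,0,0],
  ],
)

```text
clock: 12.15
position: [0.4795, 0.0779, 0.2486]
ee_rot: [1.0, 0.0, -0.001, 0.0]
ft_force: [1.0, 0.5, -0.6]
grip_width: -0.001
```

Call:
servo_tool(
  motion=[
    [0,0.003,0.03,0,0,0,0],
    [0,0.007,0.08,0,0,0,0],
    [0,0.012,0.13,0,0,0,0],
    [0,0.016,0.18,0,0,0,0],
    [0,0.02,0.23,0,0,0,0],
    [0,0.025,0.28,0,0,0,0],
    [0,0.03,0.33,0,0,0,0],
    [0,0.033,0.38,0,0,0,0],
    [0,0.037,0.43,0,0,0,0],
    [0,0.041,0.47,0,0,0,0],
    [0,0.042,0.488,0,0,0,0],
    [0,0.042,0.493,0,0,0,0],
    [0,0.042,0.493,0,0,0,0],
    [0,0.042,0.493,0,0,0,0],
    [0,0.042,0.493,0,0,0,0],
  ],
)

```text
clock: 14.02
position: [0.5224, -0.414, 0.2504]
ee_rot: [1.0, 0.001, 0.0, -0.0]
ft_force: [0.2, 0.5, 0.8]
grip_width: -0.002
```

```bash
python3 - <<'E'
from h import *
o=monitor.get_obs();im,d=eyes.camera("wrist");ci=eyes.camera_info("wrist");cv2.imwrite("pics/wr3.png",im)
from scipy.spatial.transform import Rotation as R
T=np.eye(4);T[:3,:3]=R.from_quat(o["ee_rot"]).as_matrix();T[:3,3]=o["position"];T=T@np.array(ci["tool_from_camera"])
i=im.astype(int)
r=((i[...,1]>60)&(i[...,1]>1.6*i[...,2])&(i[...,1]>1.4*i[...,0])&(d>0)).astype(np.uint8)
n,L,st,_=cv2.connectedComponentsWithStats(r)
for k in range(1,n):
    if st[k,4]<80: continue
    v,u=np.nonzero(L==k);P=[]
    for a,b in zip(u,v):
        x,y=undist(ci,a,b);z=d[b,a];P.append((T@[x*z,y*z,z,1])[:3])
    P=np.array(P);print(st[k],P.mean(0).round(3),P.min(0).round(3),P.max(0).round(3))
print(o["position"],o["clock"])
E
```

```text
[ 367  183   35   73 2103] [ 0.573 -0.417  0.063] [ 0.56  -0.448  0.061] [ 0.586 -0.387  0.065]
[ 297  197   52   51 2014] [ 0.523 -0.415  0.082] [ 0.503 -0.436  0.072] [ 0.543 -0.396  0.085]
[ 0.52242937 -0.41400601  0.25035557] 14.025
```

View pics/wr3.png

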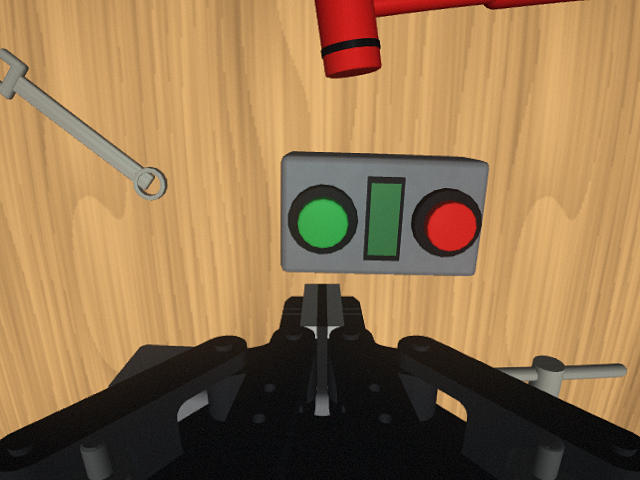

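The green button is at (323,222), which is (0.523,-0.415) with its top at about z 0.083, directly under the tool. I go down to just above it first.

Call:
servo_tool(
  motion=[
    [0,0,0.001,0.02,0,0,0],
    [0,0,0.001,0.06,0,0,0],
    [0,0,0.001,0.1,0,0,0],
    [0,0,0.001,0.125,0,0,0],
    [0,0,0.001,0.138,0,0,0],
    [0,0,0.001,0.142,0,0,0],
    [0,0,0.001,0.142,0,0,0],
    [0,0,0.001,0.142,0,0,0],
  ],
)

```text
clock: 15.08
position: [0.5225, -0.4164, 0.1091]
ee_rot: [1.0, -0.0, 0.001, 0.0]
ft_force: [1.0, -0.7, 0.2]
grip_width: -0.0
```

Call:
servo_tool(
  motion=[
    [0,0,0,0.002,0,0,0],
    [0,0,0,0.004,0,0,0],
    [0,0,0,0.006,0,0,0],
    [0,0,0,0.008,0,0,0],
    [0,0,0,0.009,0,0,0],
    [0,0,0,0.009,0,0,0],
    [0,0,0,0.009,0,0,0],
  ],
)

```text
clock: 15.95
position: [0.5221, -0.416, 0.0991]
ee_rot: [1.0, 0.0, 0.0, -0.0]
ft_force: [-1.3, 1.2, 2.1]
grip_width: -0.0
```

Contact is starting at 2 N. I press in small steps until the button bottoms out.

Call:
servo_tool(
  motion=[
    [0,0,0,0.001,0,0,0],
    [0,0,0,0.002,0,0,0],
    [0,0,0,0.003,0,0,0],
    [0,0,0,0.003,0,0,0],
    [0,0,0,0.003,0,0,0],
  ],
)

```text
clock: 16.58
position: [0.5221, -0.416, 0.0961]
ee_rot: [1.0, 0.0, 0.0, 0.0]
ft_force: [-2.6, 1.1, 4.1]
grip_width: -0.001
```

Call:
servo_tool(
  motion=[
    [0,0,0,0.001,0,0,0],
    [0,0,0,0.002,0,0,0],
    [0,0,0,0.002,0,0,0],
    [0,0,0,0.002,0,0,0],
  ],
)

```text
clock: 17.08
position: [0.5221, -0.416, 0.0948]
ee_rot: [1.0, -0.0, 0.0, 0.0]
ft_force: [-3.9, 2.9, 11.1]
grip_width: 0.004
```

At 11 N, well over the 5 N spring, the button is on its stop. I release it and retreat.

Call:
servo_tool(
  motion=[
    [0,0,0,0,0,0,0],
    [0,0,0,0,0,0,0],
    [0,0,0,-0.005,0,0,0],
    [0,0,0,-0.02,0,0,0],
    [0,0,0,-0.06,0,0,0],
    [0,0,0,-0.1,0,0,0],
    [0,0,0,-0.14,0,0,0],
    [0,0,0,-0.155,0,0,0],
    [0,0,0,-0.155,0,0,0],
    [0,0,0,-0.155,0,0,0],
    [0,0,0,-0.155,0,0,0],
    [0,0,0,-0.155,0,0,0],
  ],
)

```text
clock: 18.58
position: [0.5218, -0.4158, 0.2481]
ee_rot: [1.0, 0.0, -0.001, -0.0]
ft_force: [0.4, -0.8, -0.9]
grip_width: 0.0
```

```bash
python3 - <<'E'
from h import *
o=monitor.get_obs();print(o["position"],o["clock"],o["ft_force"])
im,d=eyes.camera("side");cv2.imwrite("pics/side9.png",im)
a=cv2.imread("pics/side0.png");D=cv2.absdiff(im,a).max(2)
for n,(x0,y0,x1,y1) in dict(mallet=(350,236,414,282),sd=(272,215,332,242),hammer=(328,216,390,250),btn=(392,272,420,296)).items():
    print(n,np.median(D[y0:y1,x0:x1]),(D[y0:y1,x0:x1]>40).mean().round(3))
E
```

```text
[ 0.52182983 -0.41577752  0.24810659] 18.575 [ 0.39752349 -0.78886146 -0.90778101]
mallet 4.0 0.001
sd 4.0 0.0
hammer 4.0 0.0
btn 4.0 0.0
```

View pics/side9.png

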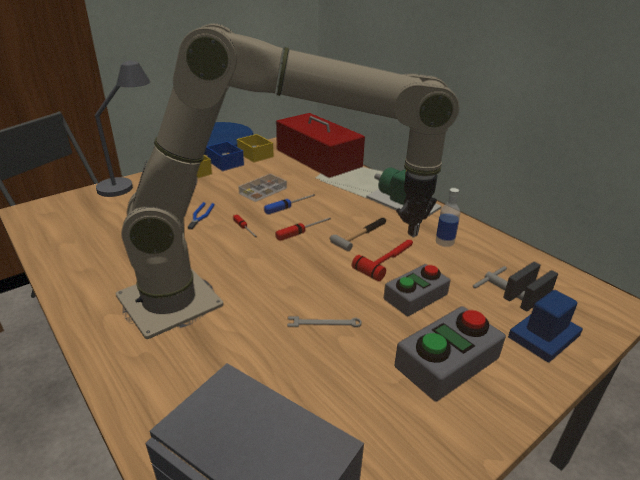

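The side view shows everything where it was, the green button at (407,283) up again, and the gripper well clear.

```bash
python3 -c "
from workcell import ticket;print(ticket.hand_in())"
```

```text
the job is handed in; nothing more can be done
None
```

The job is done in the order asked, and I handed it in at about 18.6 s on the robot's clock.

- **Mallet head:** the fingertips stayed over its middle for more than 2.5 s, with the TCP about 52 mm above it and within a few millimetres sideways.
- **Red screwdriver handle:** I pointed at the larger of the two red screwdrivers, again for more than 2.5 s. The TCP was about 56 mm above its middle and within a few millimetres sideways.
- **Green button:** I pressed it on the smaller terminal until it bottomed out. The force reached about 11 N against a spring of about 5 N, after about 6–7 mm of travel from the measured top. I then released it and backed off to z = 0.25 m.

Crossings were made at z ≈ 0.25 m. In the last side picture, the mallet, hammer, red screwdriver and green button match the first one, and the force on the tool was back near zero. No check failed. The button's travel could not be read directly, so the full press is inferred from the force and position. The early side-camera positions differed from the others by up to about 1 cm, and the wrist camera settled them before each descent.

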